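# Hold a lens over the lens meter

## Robot

A 7-joint arm with a two-finger parallel gripper is mounted at the origin on the work surface. World frame = base frame: x ahead of the robot, y to its left, z up, the work surface at z = 0. Lengths are in m, angles in rad, forces in N, time in s.
With the tool pointing down it reaches from about 0.425 to 0.875 m from the base axis. Payload 8.4 kg.
Tool frame: the origin (TCP) lies on the mounting face of the last link; the fingertips stand 182 mm ahead of it and the grasp point (between the pads) lies 164 mm ahead of it; z points along the fingers, y is the direction in which the jaws open and shut (so a half turn about z gives the same grasp; the last joint's range is limited). The gripper opens to 87 mm and grips with 3 to 60 N. Pads are 19 mm wide; open, the fingers measure 117 mm over their backs; the gripper's body (75 mm by 190 mm) begins 51 mm behind the grasp point.
Start: joints at [-1.274, 0.333, 0.04, 1.465, -0.013, 1.343, -0.059], TCP at [0.251, 0.6, 0.405] pointing down, gripper open.
Joint ranges: [-2.58, 2.58], [-0.38, 2.09], [-1.3, 1.39], [0.25, 2.4], [-1.5, 4.64], [0.08, 2.09], [-2.65, 2.65]. Speed limits (rad/s): [2.22, 2.22, 2.79, 2.79, 3.14, 3.14, 3.14].

## Interface

Orientations are given as a unit quaternion [w, x, y, z].
In Python, from cell import get_obs, grab_frame, camera_model, sign_off gives the robot as it stands.
- The arm moves only by the shell command python3 -m creep 'ROWS' [OPENING] [FORCE]. ROWS is text: rows parted by semicolons, each of 4 numbers parted by spaces: the shift along the tool's x, y, z in cm, then the turn about the tool's z in degrees. In form: tx ty tz turn; .... A call has 1 to 10 rows; each row shifts and turns the commanded pose from where the row before left it, along the tool's axes as they then stand; what a row does not reach is not made up. A row lasts 1/8 s, in which the tool goes at most 62.5 mm and 10.7 degrees, less where a joint would pass 70% of its speed; a pose out of reach is approached as far as the arm can. A call with a gripper value outside its range is refused whole. OPENING is the closure, from -1 (fully open) to 1 (shut), set as the call begins (- or left out, the last holds). The fingers move at their own pace and stop on an object; FORCE is the grip in N (left out, the last holds). Time passes only in rows, so rows that do not move let the fingers close. It gives the time, the measured TCP pose, the force and the opening at its end, in the units of the state.
- get_obs(): the state, without advancing time (a new reading comes with each control period).
- grab_frame(name): name is "scene" or "side" or "wrist"; returns the picture (420x560x3 uint8, blue, green, red); there is no depth.
- camera_model(name): a dict with "fovy" (degrees; the focal length in pixels is half the picture's height over the tangent of half this angle, whatever the lens; pixels are square), "cx", "cy" (the principal point, pixels), "k1" (the pictures are not rectified: a ray, as slopes to the right and down, at radius r is drawn at 1 + k1 r^2 times it, then the intrinsics apply), "R" (3x3) and "t" (3): a world point X has camera coordinates R X + t. Camera axes: x right, y down, z forward; pixel columns grow to the right and rows downward; lengths in m; the calibration is good to about 2 mm. A picture is of the moment at which its call begins: read the wrist's pose just before it. camera_model takes no time and is no camera call; for the wrist camera it gives the pose at the moment of the call.
- sign_off(): hands the job in, once; it reports no verdict.
The state is a dict: "time": time; "qpos": joint angles; "joint_vel": joint speeds; "joint_efforts": joint torques, N m; "ee_pos": TCP position; "orientation": TCP orientation; "wrist_force": force on the tool from outside, world axes, zero at the start; "ft_torque": the same for the moment, N m; "grip_width": opening from 0.0 (shut) to 1.0 (fully open).
Only numpy, scipy, OpenCV 4.12 (cv2) and the standard library are available. Lean on these libraries where they do the work, as an engineer would, in place of code of your own. Each camera call takes 0.05 s, during which the arm holds its last target. There are 200 camera calls.

## Task

Unclip the round-lens carrier from the lens rail by pulling it up past its spring catch, carry it over the things that stand between, and hold it level over the lens meter: the lens centred above the tip of the nose with about a centimetre of air between, its arm in line with the rib on the meter's top and the grip post on the front side, over the rib. Never let it touch the meter or knock the organiser, and leave the square carrier and everything else where they are. Finish while still holding it there, steady; do not put it down or let go.

Things in the scene. Friction and masses are not known exactly. Their poses are not given: they have to be found in the camera images.
- grip (a point): Round-lens carrier (0.15 kg), the thing to move: middle of its bare-aluminium grip post, 20 (x) x 18 (y) x 40 mm tall, to be pinched across its y faces from above. z up, x from post to lens. Below the post a black saddle straddles the rail; its foot, the carrier's lowest point, is 50 mm below this point. A thin black arm under the post leads along +x to the lens.
- lens (a point): Centre of the round lens of that carrier: clear lens in a black ring 54 mm across, 6 mm thick, lying flat (underside 3 mm below this point). 69 mm from grip along the carrier's +x and 24 mm below it; same axes.
- other_grip (a point): Middle of the grip post of the other carrier, which stays on the rail: same post, saddle and axes, but a SQUARE 54 mm plate in place of the round lens. The two stand 130 mm apart, either way round.
- rack: Fixed lens rail: level aluminium bar 12 x 250 mm, top 70 mm above the table, on a grey base 150 x 250 mm. Origin on the table under the bar's middle; y along the bar, x the way the carriers' lenses point (the carriers' x is parallel to it). Under each carrier a sprung ball catch resists lifting with up to about 10 to 16 N, then lets go within 10 mm; the saddle is clear of the bar after 24 mm.
- meter: Fixed open-top lens meter: white box 200 (x) x 170 (y) mm, top 75 mm above the table, with an upright black nose cone and, along its +x edge 50 mm behind the nose, a small tilted screen up to 115 mm high. Origin on the table under its middle; -x is the front, towards the robot. A grey rib on its top, 60 mm long, 4 mm high, runs from the nose to the front along -x.
- nose (a point): Centre of the flat tip (16 mm across) of the meter's 40 mm tall nose, 115 mm above the table, 30 mm from the meter's middle along its +x; axes as the meter's. Rack and meter may stand on either side of the table.
- organiser: Fixed grey desk organiser box 170 (x) x 75 (y) x 95 mm with pens that stick up to 125 mm, between rack and meter. Origin under its middle.
- solution: Bystander: white bottle, 48 mm across, 125 mm tall; origin at its foot.
- pads_jar: Bystander: jar, 52 mm across, 70 mm tall; origin at its foot.
- drops: Bystander: small dropper bottle, 30 mm across, 70 mm tall; origin at its foot.
- mug: Bystander: white mug, 76 mm across, 90 mm tall; origin at its foot.
- case: Bystander: dark spectacle case 60 x 160 x 40 mm; origin under its middle.
- ruler: Bystander: white flat ruler 30 x 160 x 5 mm; origin under its middle.
- lens_tray: Bystander: grey divided tray 100 x 140 x 35 mm; origin under its middle.
Not all that is in view belongs to the job. Leave any pink or purple look-alike of the part that bears grip alone.

How it is judged:
On the way:
1. the round-lens carrier is lifted clear of the rail (z of lens in the frame of rack above 0.104 m and contact force between carrier and rack below 0.1 N), for 0.2 s.
At the end, for the whole second after the job is handed in: Held in the fingers, still; lens within 8 mm of the nose centre, 2 to 20 mm of air under it, tilt under 0.12 rad, arm within 0.15 rad of the rib, post on the front side; touching neither meter, organiser nor rack; square carrier within 12 mm, bystanders within 20 mm of their starts (horizontal distance between lens and nose below 0.008 m and z of lens in the frame of nose between 0.005 and 0.023 m and angle between lens's own z axis and vertical below 0.12 rad and angle between the x axis of lens and the x axis of meter, either way round below 0.15 rad and x of grip in the frame of meter below 0 m and contact force between the fingers and carrier above 1 N and contact force between carrier and meter below 0.1 N and contact force between carrier and organiser below 0.1 N and contact force between carrier and rack below 0.1 N and linear speed of carrier below 0.02 m/s and distance of other_grip from where it was at the start of the episode below 0.012 m and distance of each of solution, pads_jar, drops, mug, case, ruler, lens_tray from where it was at the start of the episode below 0.02 m); the arm keeps its last pose, push and grip.
It fails at once if the lens carrier touches the lens meter (more than 0.5 N) (contact force between carrier and meter above 0.5 N).
It fails at once if the lens carrier knocks the organiser (more than 2 N) (contact force between carrier and organiser above 2 N).
It fails at once if the other carrier is shifted by more than 12 mm (distance of other_grip from where it was at the start of the episode above 0.012 m).
It fails at once if a bystander is shifted by more than 20 mm (distance of any of solution, pads_jar, drops, mug, case, ruler, lens_tray from where it was at the start of the episode above 0.02 m).
It also fails if it takes over 48 s, if anything falls off the work surface, if the arm or the gripper's body presses on something with over 40 N, if the wrist force passes 120 N, or if a joint passes its speed limit or range.

## Working session

There is one attempt and no reset: what is moved stays moved. The work goes in short steps, Python scripts to look and compute and a shell command to move; the robot and the scene stay as the last step left them, time stands still between calls to the robot, and variables do not carry over. Pictures are saved under pics/ and viewed, about 8 in all and at most 12, crops included, and the job is handed in when it is done.

```bash
ls; mkdir -p pics
cat > h.py <<'E'
import numpy as np, cv2
from cell import *
def cam(n):
    m=camera_model(n); f=210/np.tan(np.radians(m["fovy"])/2)
    return f,m["cx"],m["cy"],m["k1"],np.array(m["R"]),np.array(m["t"])
def ray(c,u,v):
    f,cx,cy,k,R,t=c
    d=np.array([(u-cx)/f,(v-cy)/f]); s=d.copy()
    for _ in range(30): s=d/(1+k*(s@s))
    w=R.T@np.array([s[0],s[1],1]); return -R.T@t,w/np.linalg.norm(w)
def onz(c,u,v,z):
    o,w=ray(c,u,v); return o+w*(z-o[2])/w[2]
def proj(c,X):
    f,cx,cy,k,R,t=c
    p=R@np.array(X)+t; s=p[:2]/p[2]; s=s*(1+k*(s@s)); return s*f+[cx,cy]
def tri(rays):
    A=np.zeros((3,3));b=np.zeros(3)
    for o,w in rays:
        P=np.eye(3)-np.outer(w,w);A+=P;b+=P@o
    X=np.linalg.solve(A,b); return X,[np.linalg.norm((np.eye(3)-np.outer(w,w))@(X-o)) for o,w in rays]
E
python3 - <<'E'
from h import *
o=get_obs();print(o)
for n in("scene","side","wrist"):
    print(n,camera_model(n)); cv2.imwrite(f"pics/{n}0.png",grab_frame(n))
E
```

```text
pics
{'time': 0.0, 'qpos': array([-1.27420296,  0.33392176,  0.03984526,  1.46628121, -0.01335599,
        1.34329738, -0.05848128]), 'joint_vel': array([-1.05896450e-06, -8.68669458e-04, -6.85170735e-04, -3.85852633e-04,
       -1.99509039e-05,  1.28420260e-03, -1.22743230e-03]), 'joint_efforts': array([-4.74300468e-04, -6.56355071e+01,  1.33510686e+00, -4.03796232e+01,
       -5.97238610e-02,  4.52030310e-02,  1.57084232e-04]), 'ee_pos': array([0.25053484, 0.59958574, 0.40384677]), 'orientation': array([-8.96393983e-05,  1.96588661e-01,  9.80485708e-01, -8.16480378e-04]), 'wrist_force': array([-0.98258347,  0.90328225,  0.39797472]), 'ft_torque': array([-0.07169562,  0.02947817, -0.03895321]), 'grip_width': 0.9981851183081649}
scene {'fovy': 47.24686757326424, 'cx': 275.0732799120469, 'cy': 206.06074130217, 'k1': 0.037988869900198036, 'R': array([[ 0.68496559,  0.72833322,  0.01878457],
       [ 0.45402853, -0.40654601, -0.79282939],
       [-0.56980719,  0.55158958, -0.60915409]]), 't': array([-0.34809938, -0.15292258,  1.97054131])}
side {'fovy': 55.71699721555712, 'cx': 277.30983828395705, 'cy': 213.9636164538418, 'k1': 0.03080349916701318, 'R': array([[-0.99859456, -0.05235089, -0.00826422],
       [-0.03078586,  0.69988941, -0.71358744],
       [ 0.04314098, -0.71233011, -0.70051743]]), 't': array([0.52011864, 0.09879124, 1.12097754])}
wrist {'fovy': 63.266089391440495, 'cx': 278.16797589861073, 'cy': 209.37607232814145, 'k1': -0.018796615031679738, 'R': array([[ 0.383996  ,  0.92333383, -0.00130645],
       [ 0.89335427, -0.37116972,  0.25328083],
       [ 0.23337784, -0.09842595, -0.96739191]]), 't': array([-0.64917664, -0.03162465,  0.38861286])}
```

View pics/scene0.png

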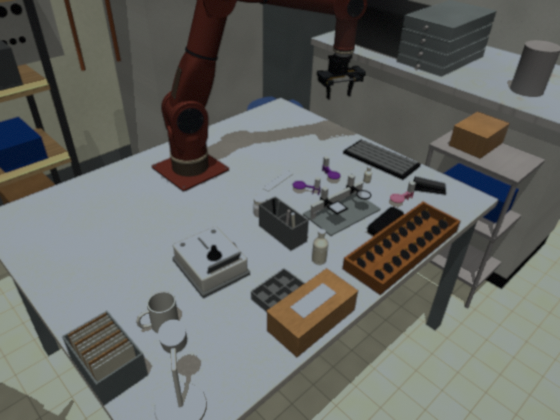

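View pics/side0.png

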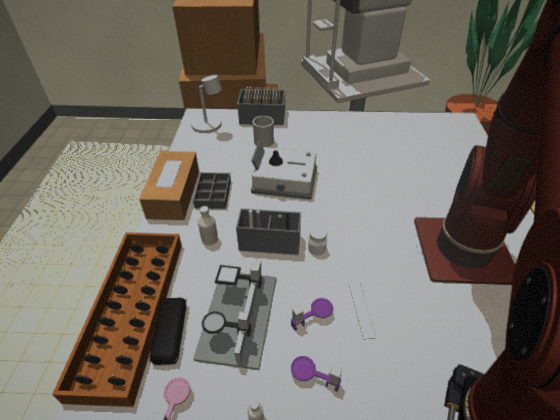

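The scene shows the rack at about (340,208), organiser at (283,222) and meter at (210,258). In the side view the round clear lens is at (214,322) with its post near (245,322), and the square plate is at (228,275) with its post near (257,270). The look-alikes are purple at (320,308) and (303,369) and pink at (177,390), and none of them is on the rail. The black/clear round one on the rail fits the description. I'll confirm that in an enlarged crop.

Run:
```python
from h import *
s=cv2.imread("pics/side0.png");c=cv2.imread("pics/scene0.png")
def cr(i,x,y,w,h,k): return cv2.resize(i[y:y+h,x:x+w],None,fx=k,fy=k,interpolation=cv2.INTER_CUBIC)
a=cr(s,190,250,100,75,4);b=cr(s,190,300,100,75,4);m=cr(s,240,135,100,75,4);d=cr(c,300,165,100,75,4)
cv2.imwrite("pics/crops.png",cv2.convertScaleAbs(np.vstack([np.hstack([a,b]),np.hstack([m,d])]),alpha=1.3))
```

```text
(no output)
```

View pics/crops.png

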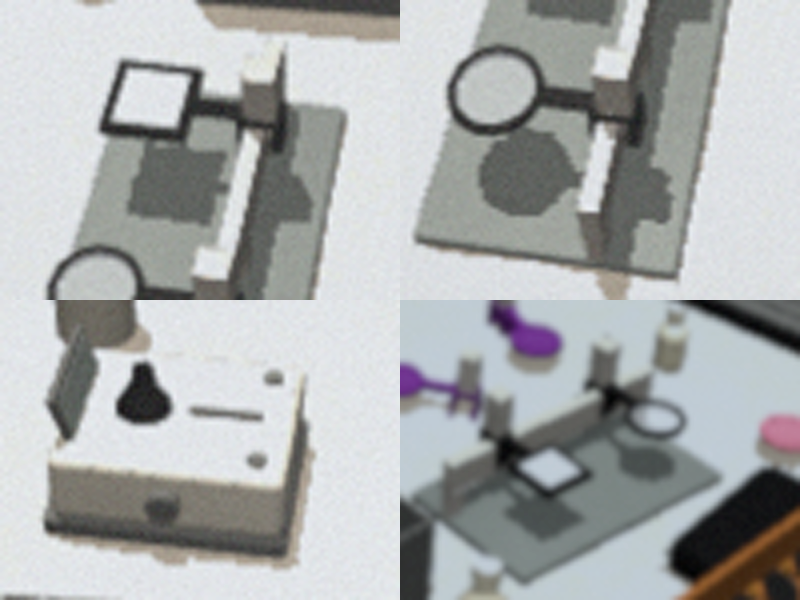

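The crop confirms it: on the rail the round clear lens in a black ring is at side (213.5,322), with its bare post top at (243.6,314.7). The square one is the other carrier. The nose tip is at side (275,152), and the rib runs from (288,162) to (305,164).

Run:
```python
from h import *
s,c=cam("side"),cam("scene")
for n,p,q,z in [("lens",(213.4,321.9),(364,194.3),.072),("post",(243.6,314.7),(351,175.5),.116),("opost",(255.6,265.5),(324.3,189),.116)]:
    print(n,onz(s,*p,z),onz(c,*q,z),tri([ray(s,*p),ray(c,*q)]))
print("nose",onz(s,275,151.8,.115));a=onz(s,287.8,162.4,.079);b=onz(s,305.4,163.9,.079);print(a,b,np.degrees(np.arctan2(*(a-b)[1::-1])))
L=onz(s,213.4,321.9,.072);P=onz(s,243.6,314.7,.116);print("carrier yaw",np.degrees(np.arctan2(*(L-P)[1::-1])),np.linalg.norm(L-P))
from scipy.spatial.transform import Rotation as R
o=get_obs();print(R.from_quat(np.roll(o["orientation"],-1)).as_matrix())
for n,p in dict(pensorg=(268,212),solution=(206,210)).items():print(n,onz(s,*p,.125))
for p in [(238,211),(301,213),(299,250),(237,250)]:print("org",onz(s,*p,.095))
```

```text
lens [0.64620672 0.30238444 0.072     ] [0.64537394 0.30822111 0.072     ] (array([0.6465075 , 0.30454779, 0.07475325]), [np.float64(0.001064432183040265), np.float64(0.0010644321830404599)])
post [0.57540011 0.30793587 0.116     ] [0.57496814 0.31260622 0.116     ] (array([0.57588992, 0.30973891, 0.11810488]), [np.float64(0.0009241654390262912), np.float64(0.000924165439026446)])
opost [0.56201623 0.17572022 0.116     ] [0.56708674 0.17724192 0.116     ] (array([0.56411466, 0.17713296, 0.11570477]), [np.float64(0.00250868340523689), np.float64(0.002508683405236961)])
nose [ 0.54207757 -0.28266728  0.115     ]
[ 0.50075981 -0.27659073  0.079     ] [ 0.44399246 -0.27098064  0.079     ] -5.643985753453118
carrier yaw -4.4829748747102105 0.08354875746512841
[[-9.22689312e-01  3.85544130e-01 -3.97537096e-04]
 [ 3.85544323e-01  9.22688540e-01 -1.19720144e-03]
 [-9.47710644e-05 -1.25791314e-03 -9.99999204e-01]]
pensorg [0.5444226  0.00279219 0.125     ]
solution [0.71043577 0.0024164  0.125     ]
org [ 0.63067705 -0.02829067  0.095     ]
org [ 0.4562144  -0.02801677  0.095     ]
org [0.45993378 0.10538095 0.095     ]
org [0.6158028  0.11242873 0.095     ]
```

```bash
python3 -m creep '-4.1 -1.4 0 0;-4.1 -1.4 0 0;-4.1 -1.4 0 0;-4.1 -1.4 0 0;-4.1 -1.4 0 0;-4.1 -1.4 0 0;-4.1 -1.4 0 0;-4.1 -1.4 0 0;-4.1 -1.4 0 0;-4.1 -1.4 0 0' -1 40; python3 -m creep '0 0 0 -6;0 0 0 -6;0 0 0 -5.6;0 0 0 0;0 0 0 0'
python3 - <<'E'
from h import *
print(get_obs()["qpos"]);c=cam("wrist");i=grab_frame("wrist");cv2.imwrite("pics/w1.png",i)
print(-c[4].T@c[5])
for n,X in dict(post=(.576,.309,.116),lens=(.6465,.303,.072),op=(.563,.177,.116)).items():print(n,proj(c,X))
E
```

```text
time: 1.4
ee_pos: [0.5758, 0.3115, 0.4045]
orientation: [-0.0, 0.197, 0.981, -0.0]
wrist_force: [0.6, 0.4, 0.9]
grip_width: 1.0
time: 2.02
ee_pos: [0.5749, 0.3125, 0.4046]
orientation: [-0.0, 0.045, 0.999, -0.0]
wrist_force: [-0.2, -0.2, 0.4]
grip_width: 0.997
[-0.72759384  0.3439725   0.21164653  1.46143433 -0.07268644  1.34420323
  0.96839841]
[0.50614297 0.31845973 0.38375599]
post [274.24765574 209.8634042 ]
lens [275.25852214 267.67412137]
op [111.51324305 208.43777672]
```

View pics/w1.png

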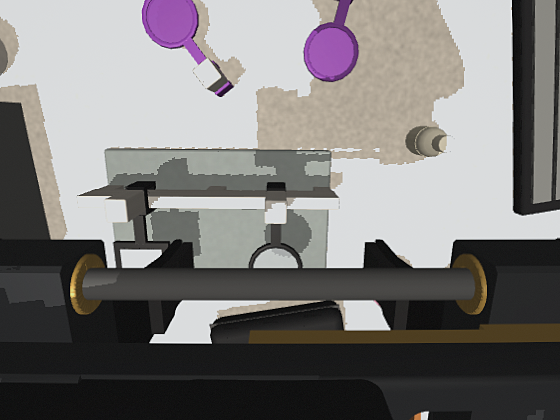

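Run:
```python
from h import *
i=cv2.imread("pics/w1.png")
cv2.imwrite("pics/w1c.png",cv2.resize(i[170:275,220:340],None,fx=5,fy=5,interpolation=cv2.INTER_NEAREST))
c=cam("wrist")
import itertools
y=np.radians(-5.2);A=np.array([[np.cos(y),-np.sin(y)],[np.sin(y),np.cos(y)]])
for dx,dy,z in itertools.product((-.01,.01),(-.009,.009),(.116,.076)):
    print(dx,dy,z,proj(c,[*(np.array([.576,.309])+A@[dx,dy]),z]).round(1))
```

```text
-0.01 -0.009 0.116 [263.  197.8]
-0.01 -0.009 0.076 [264.9 188.2]
-0.01 0.009 0.116 [285.4 197.8]
-0.01 0.009 0.076 [284.5 188.2]
0.01 -0.009 0.116 [263.2 221.6]
0.01 -0.009 0.076 [265.1 209.3]
0.01 0.009 0.116 [285.2 221.6]
0.01 0.009 0.076 [284.3 209.3]
```

View pics/w1c.png

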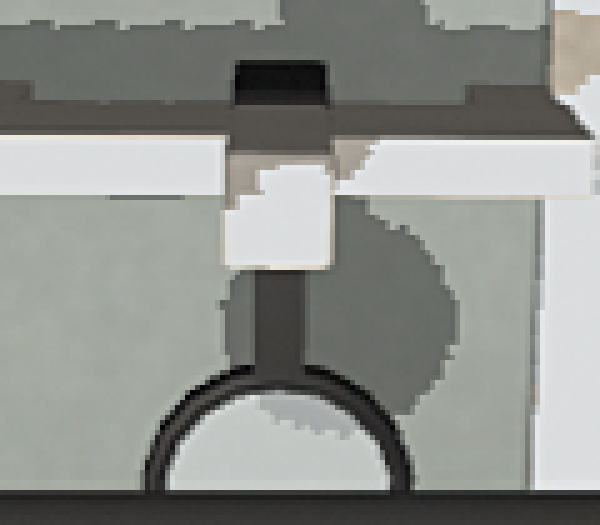

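The post top is at wrist pixel (275.5,212), so the post is at about (0.578,0.310). Its edges are square to the image, so the yaw already matches.

```bash
python3 -m creep '-0.3 -0.2 1.5 0;0 0 1.5 0;0 0 1.5 0;0 0 1.5 0;0 0 1.5 0;0 0 1.5 0;0 0 1.5 0;0 0 1.5 0;0 0 1.2 0;0 0 1 0'; python3 -m creep '0 0 0 0;0 0 0 0;0 0 0 0;0 0 0 0;0 0 0 0;0 0 0 0;0 0 0 0;0 0 0 0' 1 45
```

```text
time: 3.32
ee_pos: [0.5777, 0.3102, 0.2619]
orientation: [-0.0, 0.044, 0.999, -0.0]
wrist_force: [-0.5, -0.3, -0.6]
grip_width: 0.999
time: 4.32
ee_pos: [0.5777, 0.3102, 0.2627]
orientation: [-0.0, 0.044, 0.999, -0.0]
wrist_force: [-0.4, -0.4, 0.5]
grip_width: 0.203
```

```bash
python3 -m creep '0 0 -0.3 0;0 0 -0.3 0;0 0 -0.3 0;0 0 -0.3 0;0 0 -0.4 0;0 0 -0.6 0;0 0 -0.8 0;0 0 -1 0' - 55; python3 -m creep '0 0 -1.5 0;0 0 -1.5 0;0 0 -1.5 0;0 0 -1.5 0;0 0 -1.5 0;0 0 -1.5 0;0 0 0 0;0 0 0 0'
python3 - <<'E'
from h import *
o=get_obs();print(o["ee_pos"],o["orientation"],o["qpos"])
a=grab_frame("side")[130:370,150:330];b=grab_frame("scene")[120:300,170:400]
cv2.imwrite("pics/lift.png",np.hstack([cv2.resize(a,(360,480)),cv2.resize(b,None,fx=1.9,fy=480/180)]))
w=grab_frame("wrist");cv2.imwrite("pics/w2.png",w)
E
```

```text
time: 5.32
ee_pos: [0.5778, 0.3102, 0.3036]
orientation: [0.0, 0.044, 0.999, 0.0]
wrist_force: [0.2, 0.6, -1.2]
grip_width: 0.201
time: 6.32
ee_pos: [0.5776, 0.3102, 0.3922]
orientation: [-0.0, 0.044, 0.999, -0.0]
wrist_force: [0.4, 0.8, -1.8]
grip_width: 0.202
[0.57763797 0.31015722 0.39220177] [-3.34922508e-04  4.43216990e-02  9.99017227e-01 -2.32367243e-04] [-0.72240676  0.35313705  0.21191452  1.47488561 -0.07508409  1.3223386
  0.97746479]
```

View pics/lift.png

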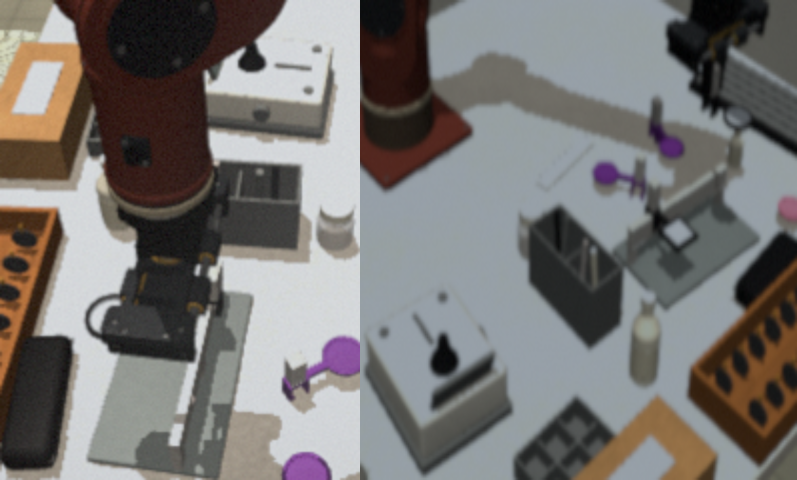

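The carrier is off the rail and held level at the upper right of the scene crop, near (738,117). The square carrier is still on the rail. Next is the traverse towards the meter at constant height.

```bash
python3 -m creep '-0.1 -1 0 0;-0.2 -2 0 0;-0.3 -3 0 0;-0.36 -4 0 0;-0.36 -4 0 0;-0.36 -4 0 0;-0.36 -4 0 0;-0.36 -4 0 0;-0.36 -4 0 0;-0.36 -4 0 0'; python3 -m creep '-0.36 -4 0 0;-0.36 -4 0 0;-0.36 -4 0 0;-0.36 -4 0 0;-0.36 -4 0 0;-0.3 -3 0 0;-0.2 -2 0 0;0 0 0 0;0 0 0 0;0 0 0 0'
python3 - <<'E'
from h import *
o=get_obs();print(o["ee_pos"],o["orientation"],o["qpos"])
c=cam("wrist");w=grab_frame("wrist");cv2.imwrite("pics/w3.png",w)
print(proj(c,[.542,-.283,.115]),proj(c,[.501,-.2766,.079]),proj(c,[.444,-.271,.079]))
s=cam("side");S=cam("scene");print(tri([ray(s,275,151.8),ray(S,213.7,247.5)]),onz(S,213.7,247.5,.115))
E
```

```text
time: 7.72
ee_pos: [0.5778, -0.0343, 0.393]
orientation: [0.0, 0.045, 0.999, 0.0]
wrist_force: [1.1, 0.6, -1.8]
grip_width: 0.207
time: 8.98
ee_pos: [0.5799, -0.2809, 0.3928]
orientation: [0.0, 0.043, 0.999, 0.0]
wrist_force: [0.3, 0.1, -1.3]
grip_width: 0.204
[ 0.57990761 -0.28086041  0.39279015] [7.21841453e-05 4.32818192e-02 9.99062842e-01 3.41758893e-04] [-0.01978173  0.35364384  0.52311071  1.51766816 -0.18033559  1.31854543
  2.0058395 ]
[270.91577801 163.30615975] [275.02933368 107.77595268] [275.81813572  32.06527738]
(array([ 0.54309976, -0.28818183,  0.11043435]), [np.float64(0.0008117903294103289), np.float64(0.000811790329410268)]) [ 0.54824064 -0.29094769  0.115     ]
```

View pics/w3.png

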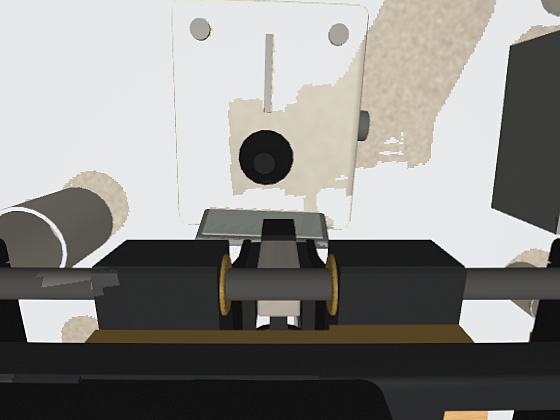

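The wrist view shows the nose tip disc at about (264,163), the rib from (269,34) to (267,111), and the held post at column 278 or so. I'll measure these by mask.

Run:
```python
from h import *
w=cv2.imread("pics/w3.png");g=cv2.cvtColor(w,cv2.COLOR_BGR2GRAY);c=cam("wrist")
print(g[160:166:2,245:285:2])
def comp(m,x0,y0,x1,y1):
    M=np.zeros_like(g);M[y0:y1,x0:x1]=m[y0:y1,x0:x1]
    k=max(cv2.findContours(M,0,2)[0],key=cv2.contourArea);return k
n=cv2.inRange(g,0,60);k=comp(n,225,120,310,195);print("cone",cv2.minEnclosingCircle(k))
C=g[150:178,250:280];t=cv2.inRange(cv2.GaussianBlur(g,(3,3),0),36,70);k=comp(t,250,150,280,178);(u,v),r=cv2.minEnclosingCircle(k);print("tip",u,v,r,cv2.boundingRect(k),onz(c,u,v,.115))
rb=cv2.inRange(g,0,190);k=comp(rb,255,28,280,116);b=cv2.boundingRect(k);print(b)
a=np.array([(y,np.mean(np.where(rb[y,255:280])[0])+255) for y in range(40,108)]);p=np.polyfit(a[:,0],a[:,1],1)
A=onz(c,np.polyval(p,40),40,.079);B=onz(c,np.polyval(p,106),106,.079);d=B-A;print("rib",A,B,np.degrees(np.arctan2(d[1],d[0])))
cone=onz(c,266,157.5,.075);print("cone base",cone)
cv2.imwrite("pics/w3c.png",cv2.resize(w[120:340,200:350],None,fx=2.7,fy=2.7,interpolation=cv2.INTER_NEAREST)*1)
from scipy.spatial.transform import Rotation as R
o=get_obs();T=R.from_quat(np.roll(o["orientation"],-1)).as_matrix();print("toolx",np.degrees(np.arctan2(-T[1,0],-T[0,0])))
gp=o["ee_pos"]+T@[0,0,.164];print("grip",gp,proj(c,gp))
```

```text
[[23 22 22 22 23 41 38 38 41 40 39 40 39 40 40 22 22 24 25 25]
 [25 25 23 22 25 39 39 38 39 40 40 38 38 38 41 18 22 23 24 23]
 [24 23 24 24 28 38 39 38 38 38 37 38 40 40 40 20 23 24 22 23]]
cone ((265.26922607421875, 156.84616088867188), 27.18360137939453)
tip 263.6982727050781 162.95689392089844 9.786959648132324 (254, 154, 20, 19) [ 0.54125105 -0.28858876  0.115     ]
(263, 34, 11, 79)
rib [ 0.4492438  -0.27700238  0.079     ] [ 0.49901029 -0.28321083  0.079     ] -7.111007585496225
cone base [ 0.54141472 -0.28822569  0.075     ]
toolx -4.971676203710147
grip [ 0.57988152 -0.28093355  0.22881647] [278.38126497 276.00483294]
```

View pics/w3c.png

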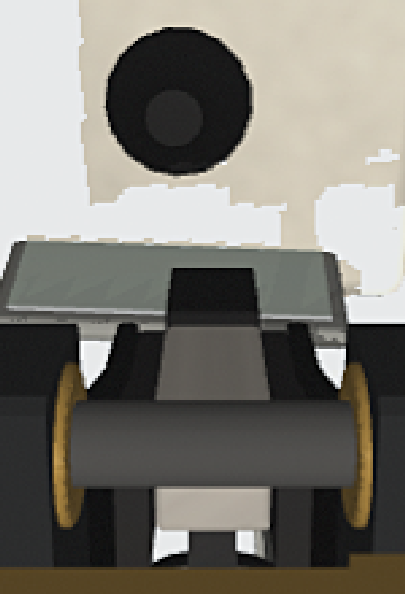

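Run:
```python
from h import *
c=cam("wrist");y=np.radians(-5);ex=np.array([np.cos(y),np.sin(y),0]);g=np.array([.57988,-.28093,.2288])
for off in (-.003,0,.003):
  for dz in (-.005,-.003,0):
    P=g+ex*off+[0,0,dz]
    print(off,dz,"topfar(315.6)",proj(c,P+ex*.01+[0,0,.02])[1].round(1),"frontbottom(240.4)",proj(c,P-ex*.01-[0,0,.02])[1].round(1))
P=g;n=np.array([.5415,-.2885]);ym=np.radians(-7.1);e=np.array([np.cos(ym),np.sin(ym)])
for off in(-.002,0,.002):
    tgt=n-e*(.069+off);print(off,tgt,tgt-get_obs()["ee_pos"][:2])
```

```text
-0.003 -0.005 topfar(315.6) 307.0 frontbottom(240.4) 231.7
-0.003 -0.003 topfar(315.6) 309.5 frontbottom(240.4) 232.9
-0.003 0 topfar(315.6) 313.5 frontbottom(240.4) 234.8
0 -0.005 topfar(315.6) 313.3 frontbottom(240.4) 237.2
0 -0.003 topfar(315.6) 315.9 frontbottom(240.4) 238.5
0 0 topfar(315.6) 320.0 frontbottom(240.4) 240.5
0.003 -0.005 topfar(315.6) 319.5 frontbottom(240.4) 242.6
0.003 -0.003 topfar(315.6) 322.2 frontbottom(240.4) 244.0
0.003 0 topfar(315.6) 326.4 frontbottom(240.4) 246.0
-0.002 [ 0.47501376 -0.2802187 ] [-0.10484016  0.00079885]
0 [ 0.4730291 -0.2799715] [-0.10682483  0.00104605]
0.002 [ 0.47104443 -0.2797243 ] [-0.10880949  0.00129326]
```

```bash
python3 -m creep '1.15 -0.1 0 0;2 -0.16 0 0;2 -0.16 0 0;2 -0.16 0 0;2 -0.15 0 0;1.5 -0.1 0 0;0 0 0 2.1;0 0 0 0;0 0 0 0'; python3 -m creep '0 0 1 0;0 0 1 0;0 0 1 0;0 0 1 0;0 0 1 0;0 0 0 0;0 0 0 0'
python3 - <<'E'
from h import *
o=get_obs();print(o["ee_pos"],o["orientation"],o["qpos"])
for n in("side","scene","wrist"):cv2.imwrite(f"pics/{n}4.png",grab_frame(n))
a=cv2.resize(cv2.imread("pics/side4.png")[110:210,220:340],None,fx=4,fy=4,interpolation=2);b=cv2.resize(cv2.imread("pics/scene4.png")[190:290,170:250],None,fx=4,fy=4,interpolation=2)
cv2.imwrite("pics/c4.png",cv2.convertScaleAbs(np.hstack([a,b]),alpha=1.5))
E
```

```text
time: 10.15
ee_pos: [0.4733, -0.2809, 0.3927]
orientation: [-0.0, 0.062, 0.998, -0.0]
wrist_force: [-0.8, -0.2, -1.8]
grip_width: 0.204
time: 11.02
ee_pos: [0.4728, -0.2812, 0.343]
orientation: [0.0, 0.063, 0.998, -0.0]
wrist_force: [-0.7, -0.2, -1.6]
grip_width: 0.202
[ 0.47278189 -0.28119318  0.34303659] [ 1.76113257e-04  6.26103130e-02  9.98038028e-01 -1.07373576e-04] [-0.03130656  0.18308072  0.54888071  1.81516872 -0.10324555  1.17126629
  1.99583874]
```

View pics/c4.png

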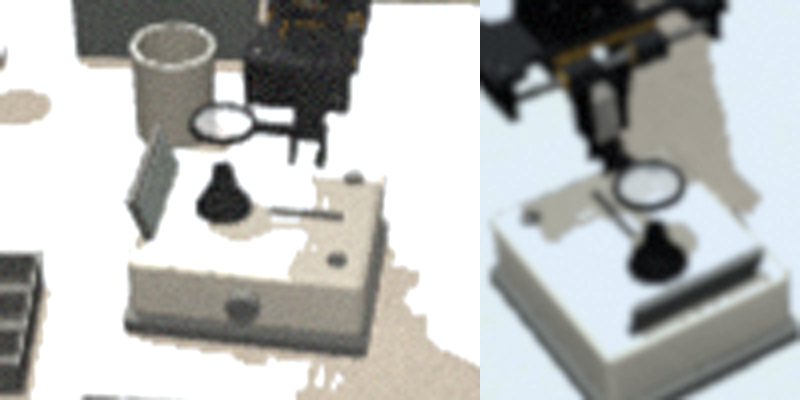

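The lens ring sits right above the nose: side (275.5,140.5) over (275.5,152), and scene (212,236) over (213.7,247). I'll check the numbers.

Run:
```python
from h import *
s,c=cam("side"),cam("scene")
L=((275.1,140.1),(211.6,235.9));N=((275.1,151.7),(213.4,247))
for p,z in((L,.1525),(N,.115)): print(tri([ray(s,*p[0]),ray(c,*p[1])]),onz(s,*p[0],z),onz(c,*p[1],z))
w=cv2.imread("pics/wrist4.png");g=cv2.cvtColor(w,6);k=cam("wrist")
rb=cv2.inRange(g,0,190);a=[];
for y in range(60,240,10): print(y,np.where(rb[y,230:320])[0][[0,-1]]+230 if rb[y,230:320].any() else None,end=' ')
for off in(-.03,-.045,-.06):
    e=np.array([np.cos(np.radians(-7.2)),np.sin(np.radians(-7.2))]);print("rib pred",proj(k,[*(np.array([.5415,-.2885])+e*off),.079]))
```

```text
(array([ 0.54116745, -0.28967028,  0.1548128 ]), [np.float64(0.0006283489580530155), np.float64(0.0006283489580530627)]) [ 0.5418488  -0.29239639  0.1525    ] [ 0.53816818 -0.28820395  0.1525    ]
(array([ 0.54229822, -0.28802973,  0.11137214]), [np.float64(0.00023952914806790266), np.float64(0.00023952914806782974)]) [ 0.54178996 -0.28321906  0.115     ] [ 0.54589763 -0.29026918  0.115     ]
60 None 70 None 80 [304 319] 90 [300 319] 100 [236 319] 110 [237 319] 120 [230 319] 130 [230 319] 140 [230 319] 150 None 160 None 170 None 180 [276 284] 190 [276 284] 200 [276 284] 210 [276 284] 220 [263 294] 230 [262 295] rib pred [280.02804887 264.80794285]
rib pred [280.09642818 246.54402769]
rib pred [280.16666199 227.72228518]
```

```bash
python3 -m creep '0 0.1 0.5 0;0 0 0.5 0;0 0 0.5 0;0 0 0.5 0;0 0 0.3 0;0 0 0.2 0;0 0 0 0;0 0 0 0;0 0 0 0'
python3 - <<'E'
from h import *
o=get_obs();print(o["ee_pos"],o["orientation"],o["wrist_force"])
for n in("side","scene"):cv2.imwrite(f"pics/{n}5.png",grab_frame(n))
a=cv2.resize(cv2.imread("pics/side5.png")[125:185,240:310],None,fx=7,fy=7,interpolation=2);b=cv2.resize(cv2.imread("pics/scene5.png")[210:270,190:240],None,fx=6,fy=7,interpolation=2)
cv2.imwrite("pics/c5.png",cv2.convertScaleAbs(np.hstack([a,b]),alpha=1.5))
E
```

```text
time: 12.3
ee_pos: [0.4728, -0.2801, 0.3179]
orientation: [0.0, 0.063, 0.998, -0.0]
wrist_force: [0.3, 0.3, -0.8]
grip_width: 0.204
[ 0.47282832 -0.28014968  0.31792226] [ 1.11465333e-04  6.25982969e-02  9.98038796e-01 -4.63788154e-05] [ 0.30168918  0.34388809 -0.80556613]
```

View pics/c5.png

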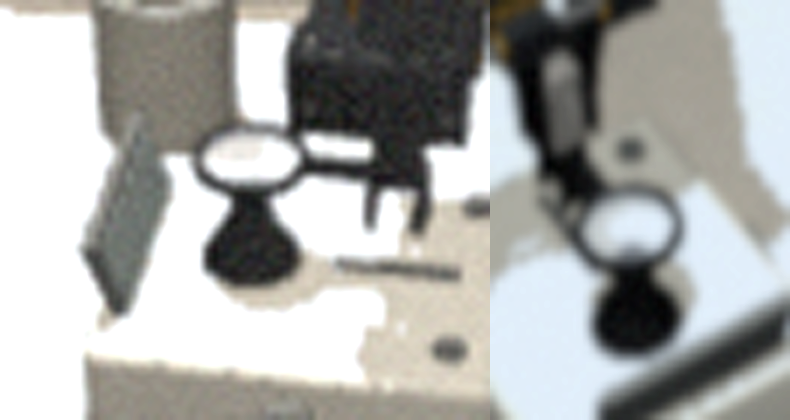

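The lens ring is centred over the nose: in the side crop (251,160) against a cone axis column of 252, and in the scene crop (629,227) above the nose. I'll triangulate once more and hand in if it agrees.

Run:
```python
from h import *
s,c=cam("side"),cam("scene")
X,e=tri([ray(s,275.5,147.5),ray(c,212.8,242.0)]);print(X,e)
d=X-[.5423,-.288,.1114];print("lens-nose, both two-view",d)
o=get_obs();print(o["joint_vel"].round(4),o["grip_width"])
if np.hypot(*d[:2])<.005 and .008<d[2]<.021: print(sign_off())
```

```text
[ 0.54028205 -0.28682956  0.12883547] [np.float64(0.00034282906119788466), np.float64(0.00034282906119797107)]
lens-nose, both two-view [-0.00201795  0.00117044  0.01743547]
[-0.0009  0.0013 -0.0003 -0.0011 -0.0014  0.      0.0021] 0.20088992493767363
the job is handed in; nothing more can be done
None
```

I unclipped the round-lens carrier, lifted it clear of the rail and carried it over the organiser. It is now held still and level over the nose, and I handed the job in at about 12 s.

**Last checks:**
- **Centring:** the two-camera check puts the lens about 2.3 mm from the nose centre horizontally. The arm's own pose with the wrist-camera nose fix gives about 0.3 mm.
- **Height:** the lens centre is about 13 mm above the tip from the arm's pose, so about 10 mm of air. The two-camera check gives 17 mm, or 14 mm of air. It placed the nose tip about 4 mm too low, so I trust the first figure more. Both are inside the limits.
- **Arm and tilt:** the arm is lined up with the rib to within about 0.1° from the wrist view, with the post on the front side. The tool points straight down.
- **Grip:** the fingers hold the post at an opening of about 0.20 (roughly 18 mm), and the wrist force is about 1 N, so there is no sign of contact.
- **Other things on the table:** the square carrier was still on the rail in the view after the lift. I did not measure the bystanders again at the end, but the arm passed well above them.

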